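# Jack up the hinged top plate of a press tool and hold it

## Robot

A 7-joint arm with a two-finger parallel gripper is mounted at the origin on the work surface. World frame = base frame: x ahead of the robot, y to its left, z up, the work surface at z = 0. Lengths are in m, angles in degrees, forces in N, time in s.
With the tool pointing down it reaches from about 0.425 to 0.875 m from the base axis. Payload 4.7 kg.
Tool frame: the origin (TCP) lies between the finger pads; the fingertips stand env.tip_reach ahead of it and the grasp point (between the pads) lies 2 mm behind it (env.tip_reach is the distance from the TCP to the fingertips, in m); z points along the fingers, y is the line along which they close (so a half turn about z gives the same grasp; the last joint's range is limited). The gripper opens to 87 mm and grips with 3 to 60 N. Pads are 19 mm wide; open, the fingers measure 117 mm over their backs; the gripper's body (75 mm by 190 mm) begins 51 mm behind the grasp point.
Start: joints at [74.719, 18.392, -4.016, 83.108, 1.295, 78.541, -3.26], TCP at [0.18, -0.625, 0.24] pointing down, gripper open.
Joint ranges: [-163.93, 163.93], [-17.29, 119.83], [-79.2, 71.16], [3.27, 140.29], [-89.18, 269.18], [5.43, 117.66], [-154.24, 154.24]. Speed limits (degrees/s): [147.25, 147.25, 180, 180, 180, 180, 180].

## Interface

Orientations are given as [roll, pitch, yaw] about the fixed x, y, z axes, in that order (R = Rz(yaw) Ry(pitch) Rx(roll)).
In Python, from cell import env gives the robot as it stands.
- The arm moves only by the shell command python3 steer.py 'ROWS' [FORCE]. ROWS is rows parted by semicolons, their numbers by spaces, 1 to 8 of them, each of 5 numbers: dx, dy, dz in m, then a turn about the tool's z in degrees, then the finger opening in m; each row is the pose to reach, as a shift and turn from the pose commanded when the command began, along the tool's axes at that moment; what a row does not reach only later rows make up. A row lasts 1/12 s, in which the tool goes at most 0.0417 m and 7.16 degrees, less where a joint would pass 70% of its speed; a pose out of reach is approached as far as the arm can. The fingers move at their own pace and stop on an object; FORCE is the grip in N (left out, the last holds). Time passes only in rows, so rows that do not move let the fingers close. It prints the time, the measured TCP pose, the force, the opening and the grip force at its end.
- env.get_obs(): the state, without advancing time (a new reading comes with each control period).
- env.read_camera(name): name is "scene" or "top" or "wrist"; returns a dict with "color" (384x512x3 uint8, blue, green, red), "fx", "fy", "cx", "cy" (pixels), "dist" ([k1, k2, p1, p2, k3] as OpenCV has them; the pictures are not rectified), "world_from_camera" (4x4, takes a point from camera to world coordinates). Camera axes: x right, y down, z forward; pixel columns grow to the right and rows downward; lengths in m; the calibration is good to about 2 mm. A picture is of the moment at which its call begins. There is no depth.
- env.sign_off(): hands the job in; it is judged then, once.
The state is a dict: "time_s": time; "qpos": joint angles; "joint_velocities": joint speeds; "effort": joint torques, N m; "tool_pos": TCP position; "tool_rot": TCP orientation; "force": force on the tool from outside, world axes, zero at the start; "wrist_torque": the same for the moment, N m; "grip_width": finger opening in m; "grasp_force": force on a finger pad.
Only numpy, scipy, OpenCV 4.12 (cv2) and the standard library are available. Lean on these libraries where they do the work, as an engineer would, in place of code of your own. Each camera call takes 0.05 s, during which the arm holds its last target. There are 200 camera calls.

## Task

Stand the cup of pins upright on the round black mat, then set the lever jack with its saddle centred under the press tool's lug marked with a raised ring (not the plain square one) and let go of it. Pump the handle: one full trial stroke that lifts the plate, let the handle all the way up so the plate is shut again, then press it fully down and finish while holding it down, the plate carried by the jack alone. Never push or lift the press tool with the gripper, do not tip the cup, and leave the mug, bin and wrench alone.

Things in the scene. Friction and masses are not known exactly. Their poses are not given: they have to be found in the camera images.
- press_tool: Fixed blue cast base with a hinged aluminium top plate, 0.24 m deep, 0.24 m wide, top 101 mm above the bench. Origin: on the bench under its middle; x points from the lugs to the hinge, y left, z up. Two lugs 44 mm wide stick out of the plate's front edge (x = -90 mm) to x = -137 mm, towards the robot; below them the space is free down to the bench, back to x = -55 mm.
- lift_point (a point): Marked lift point: centre of the underside of the round steel pad (26 mm across) below the round-ended lug with the raised steel ring on top, at x = -115, y = +60 mm of the press tool; 66 mm above the bench when shut, about 88 mm with the jack under it and the handle fully down. The ring (26 mm across, top 85 mm above the bench) is straight above it.
- plain_lug (a point): Underside of the plain square lug, 120 mm beside the lift point: the wrong place to lift. The plate itself (140 x 220 x 14 mm, underside 68 mm above the bench when shut) is hinged along y at x = +50, z = 75 mm of the press tool, weighs 1.4 to 2.4 kg, presses on the jack with 6 to 12 N and falls shut when not held.
- jack: Loose lever jack, 0.9 kg: dark base plate 190 x 70 x 8 mm (x = -90 to +100 mm) and an upright grey frame, two cheeks together 40 mm wide along y, x = -42 to +32 mm, top 58 mm above the bench: grip it there across y, from above, at x = 0. Origin: centre of the frame on the bench; x points from handle to saddle, z up. Handle up, the saddle passes under the lift point with 10 mm to spare.
- saddle_top (a point): Centre of the top of the jack's round steel saddle (36 mm across), at x = +70, y = 0 mm of the jack; 56 mm above the bench when down, rises straight up by 32 mm as the handle is pressed fully down (46 mm per rad).
- handle_grip (a point): Middle of the black rubber crossbar (18 mm thick, 70 mm long along the jack's y) at the end of the pump handle, 130 mm from the handle's pivot, which lies at x = -15, z = 45 mm of the jack. Up: at x = -117, z = 125 mm of the jack. Fully down: x = -145, z = 43 mm. Pressed from above.
- handle (a joint): Angle of the pump handle in rad: 0 fully up (sloping 38 degrees above level), 0.7 fully down (2 degrees below level, a stop). It springs back up by itself when let go and the saddle goes down with it. Pressing it takes about 1 to 2 N at the crossbar unloaded, 3 to 7 N with the plate on the saddle.
- pin_cup: Loose brass-coloured cup of short steel pins (all below the rim), 52 mm across, 68 mm high, 0.3 kg, upright, standing in front of the ringed lug. Origin: centre of its underside, z up.
- mat: Round black rubber mat, fixed on the bench, 100 mm across, 3 mm thick: where the cup goes. Origin: its centre on the bench.
- mug: Bystander: white mug, 76 mm across, 90 mm high.
- bin: Bystander: blue open bin with pins, 120 x 120 x 70 mm.
- wrench: Bystander: wrench lying on the bench, 160 mm long.

How it is judged:
By the outcome, as a careful person would: the job done as asked, in the order asked, and still so for the second after the job is handed in, while the arm keeps its last pose, push and grip.
It also fails if it takes over 72 s, if anything falls off the work surface, if the arm or the gripper's body presses on something with over 40 N, if the wrist force passes 120 N, or if a joint passes its speed limit or range.

## Working session

There is one attempt and no reset: what is moved stays moved. The work goes in short steps, Python scripts to look and compute and a shell command to move; the robot and the scene stay as the last step left them, time stands still between calls to the robot, and variables do not carry over. Pictures are saved under pics/ and viewed, at most 10 in all, crops included, and the job is handed in when it is done.

```bash
ls; mkdir -p pics; cat > h.py <<'E'
import numpy as np, cv2
from cell import env
def shot(name,f):
    r=env.read_camera(name); cv2.imwrite(f'pics/{f}.png',r['color']); np.savez(f'pics/{f}.npz',**{k:np.array(v) for k,v in r.items()}); return r
def K(r): return np.array([[r['fx'],0,r['cx']],[0,r['fy'],r['cy']],[0,0,1]],float)
def unproj(r,uv,z):
    p=cv2.undistortPoints(np.array(uv,float).reshape(-1,1,2),K(r),np.array(r['dist'],float)).reshape(-1,2)
    T=np.array(r['world_from_camera']); d=np.c_[p,np.ones(len(p))]@T[:3,:3].T; o=T[:3,3]
    return o+d*((np.asarray(z)-o[2])/d[:,2])[:,None]
def proj(r,P):
    T=np.linalg.inv(np.array(r['world_from_camera']))
    return cv2.projectPoints(np.array(P,float).reshape(-1,1,3),cv2.Rodrigues(T[:3,:3])[0],T[:3,3],K(r),np.array(r['dist'],float))[0].reshape(-1,2)
def load(f): return dict(np.load(f'pics/{f}.npz'))
E
python3 - <<'E'
from h import *
for n in ('top','scene'):
    r=shot(n,n+'0'); print(n,np.round(r['world_from_camera'],3).tolist(),r['fx'])
a=cv2.imread('pics/top0.png')
print(env.get_obs()['tool_pos'],env.get_obs()['tool_rot'],env.tip_reach)
E
```

```text
cell.py
pics
steer.py
top [[0.009, -0.995, 0.102, 0.44], [-1.0, -0.01, -0.005, 0.053], [0.006, -0.101, -0.995, 1.239], [0.0, 0.0, 0.0, 1.0]] 376.3307537589566
scene [[0.585, 0.576, -0.571, 1.237], [0.811, -0.416, 0.411, -0.461], [-0.001, -0.704, -0.711, 0.977], [0.0, 0.0, 0.0, 1.0]] 396.6438718065141
[ 0.17995965 -0.62410556  0.2385667 ] [-1.79901144e+02  6.07657686e-03  1.60916288e+01] 0.017
```
View pics/top0.png

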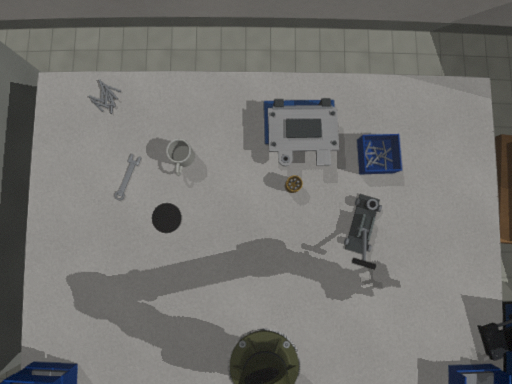

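View pics/scene0.png

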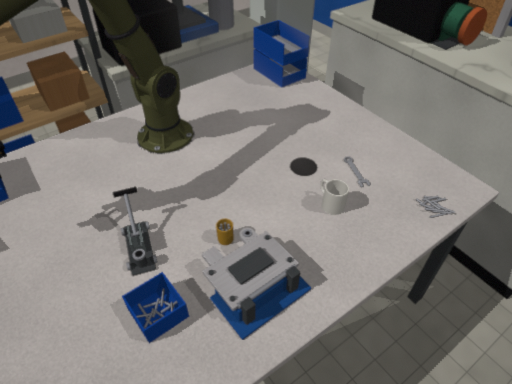

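The top view shows the ringed lug at about (285,158), plain lug (311,158), cup (293,184), mat (167,218) and jack with its saddle at (372,204) and crossbar at (364,263). Next I'll zoom in to measure.

```bash
python3 - <<'E'
from h import *
a=cv2.imread('pics/top0.png')[90:280,250:410]; a=cv2.resize(a,None,fx=3,fy=3,interpolation=cv2.INTER_CUBIC)
b=cv2.imread('pics/scene0.png')[180:330,105:315]
cv2.imwrite('pics/c1.png',cv2.convertScaleAbs(a,alpha=1.5))
cv2.imwrite('pics/c2.png',cv2.convertScaleAbs(cv2.resize(b,None,fx=3.8,fy=3.8,interpolation=cv2.INTER_CUBIC),alpha=1.3))
E
```

View pics/c1.png

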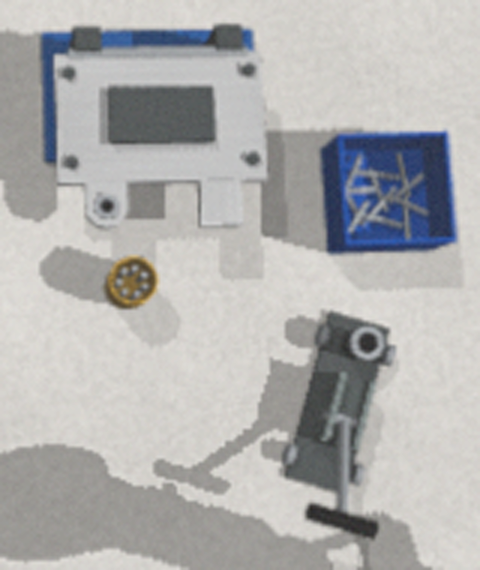

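View pics/c2.png

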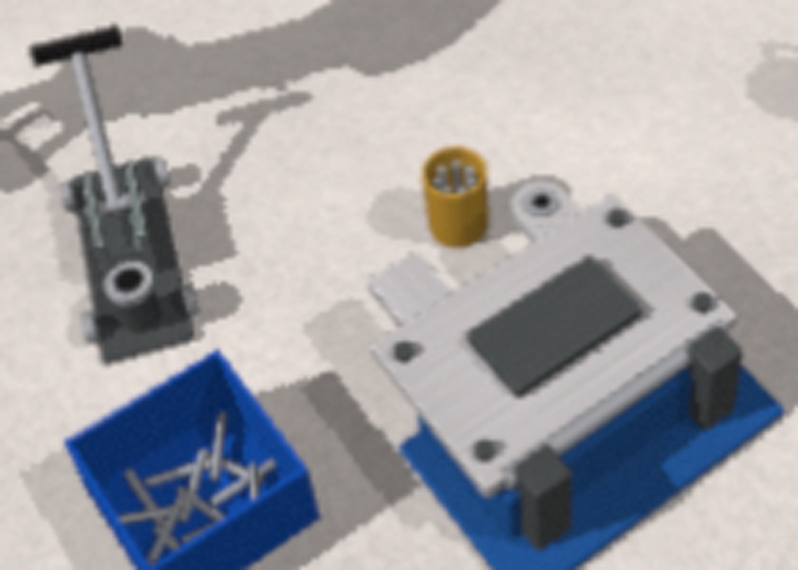

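Crop 1 shows ring (107,206), cup rim (132,281), saddle (367,342) and crossbar (342,521). Crop 2 shows the same features at (541,202), (455,173), (130,281) and (76,45).

```bash
python3 - <<'E'
from h import *
T=load('top0');S=load('scene0')
t=lambda x,y:(250+(x+.5)/3-.5,90+(y+.5)/3-.5)
s=lambda x,y:(105+(x+.5)/3.8-.5,180+(y+.5)/3.8-.5)
for n,a,b,z in [('ring',t(107,206),s(541,202),.085),('cup',t(132,281),s(455,173),.068),('saddle',t(367,342),s(130,281),.056),('bar',t(342,519),s(76,45),.125)]:
    print(n,unproj(T,[a],z)[0].round(4),unproj(S,[b],z)[0].round(4))
for f,r in (('top0',T),('scene0',S)):
    im=r['color']; g=im.max(2)
    box=(slice(195,240),slice(145,190)) if f=='top0' else (slice(150,180),slice(285,322))
    m=(g[box]<50); ys,xs=np.nonzero(m); uv=(xs.mean()+box[1].start,ys.mean()+box[0].start); print('mat',f,m.sum(),unproj(r,[uv],.003)[0].round(4))
print('bar ends',unproj(T,[t(307,513),t(377,527)],.130).round(4).tolist())
print('plate FL FR BL BR',unproj(T,[t(57,182),t(266,178)],.082).round(4).tolist())
print('screws',unproj(T,[t(69,73),t(247,69),t(251,158),t(71,162)],.084).round(4).tolist())
print('scr scene',unproj(S,[s(618,217),s(405,351),s(485,451),s(703,302)],.084).round(4).tolist())
E
```

```text
ring [ 0.6538 -0.0593  0.085 ] [ 0.6549 -0.0598  0.085 ]
cup [ 0.5777 -0.0871  0.068 ] [ 0.5813 -0.09    0.068 ]
saddle [ 0.5168 -0.3382  0.056 ] [ 0.5184 -0.3384  0.056 ]
bar [ 0.3379 -0.2872  0.125 ] [ 0.336  -0.2867  0.125 ]
mat top0 635 [0.4681 0.324  0.003 ]
mat scene0 215 [0.4807 0.3212 0.003 ]
bar ends [[0.3441, -0.2511, 0.13], [0.3306, -0.3204, 0.13]]
plate FL FR BL BR [[0.6792, -0.0074, 0.082], [0.6862, -0.2266, 0.082]]
screws [[0.7957, -0.0195, 0.084], [0.803, -0.2081, 0.084], [0.7069, -0.2106, 0.084], [0.7001, -0.0218, 0.084]]
scr scene [[0.6995, -0.021, 0.084], [0.7062, -0.2115, 0.084], [0.8025, -0.2094, 0.084], [0.7954, -0.0182, 0.084]]
```

```bash
cat >> h.py <<'E'
def to(x,y,z,yaw):
    o=env.get_obs(); p=np.array(o['tool_pos']); R=cv2.Rodrigues(np.zeros(3))[0]
    from scipy.spatial.transform import Rotation as Ro
    R=Ro.from_euler('xyz',o['tool_rot'],degrees=True).as_matrix()
    d=R.T@(np.array([x,y,z])-p); turn=-((yaw-o['tool_rot'][2]+180)%360-180)
    print('shift',d.round(4),'turn',round(turn,2),'rows',np.linalg.norm(d)/.0417, 'F',np.round(o['force'],1))
E
python3 - <<'E'
from h import *
for f,c in (('top0',(167,218)),('scene0',(303,166))):
    r=load(f); g=cv2.GaussianBlur(r['color'],(3,3),0).max(2)
    print(g[c[1],c[0]-22:c[0]+22])
    m=(g<75).astype(np.uint8); n,l,st,ce=cv2.connectedComponentsWithStats(m); k=l[c[1],c[0]]
    ct=max(cv2.findContours((l==k).astype(np.uint8),0,1)[0],key=cv2.contourArea).reshape(-1,2)
    P=unproj(r,ct,.003); print(st[k],cv2.minEnclosingCircle(P[:,:2].astype(np.float32)))
to(.5795,-.0885,.15,0)
E
```

```text
[143 143 143 144 144 136 106  63  40  38  38  36  37  38  38  38  39  38
  38  39  39  39  39  39  39  40  40  39  39  38  39  40  40  39  40  53
  88 124 141 145 145 144 144 144]
[152 203  29  30 672] ((0.46808797121047974, 0.3238835036754608), 0.0481412447988987)
[168 169 169 169 169 169 168 159 132  91  60  49  48  49  49  49  49  49
  50  50  50  50  50  49  49  49  48  48  48  47  47  46  46  45  51  80
 126 159 170 171 172 173 174 174]
[291 158  25  17 331] ((0.46874311566352844, 0.32304462790489197), 0.0465133897960186)
shift [ 0.5324 -0.4037  0.0892] turn 16.09 rows 16.164383542317704 F [-0.8  0.2 -0.8]
```

```bash
python3 steer.py '0.033 -0.025 0 0 0.087; 0.066 -0.05 0 0 0.087; 0.1 -0.076 0 0 0.087; 0.133 -0.101 0 0 0.087; 0.166 -0.126 0 0 0.087; 0.2 -0.152 0 0 0.087; 0.233 -0.177 0 0 0.087; 0.266 -0.202 0 0 0.087'
python3 steer.py '0.033 -0.025 0 0 0.087; 0.066 -0.05 0 0 0.087; 0.1 -0.076 0 0 0.087; 0.133 -0.101 0 0 0.087; 0.166 -0.126 0 0 0.087; 0.2 -0.152 0 0 0.087; 0.233 -0.177 0 0 0.087; 0.266 -0.202 0 0 0.087'
python3 steer.py '0 0 0.03 6 0.087; 0 0 0.06 12 0.087; 0 0 0.08 16 0.087; 0 0 0.08 16 0.087'
python3 -c "
from h import *
to(.5795,-.0885,.15,0)"
```

```text
time_s: 0.77
tool_pos: [0.3796, -0.3557, 0.2393]
tool_rot: [-180.0, 0.0, 16.1]
force: [0.9, -0.8, 0.3]
grip_width: 0.087
grasp_force: 0.0
time_s: 1.43
tool_pos: [0.5785, -0.0892, 0.2393]
tool_rot: [180.0, 0.0, 16.1]
force: [1.0, -0.9, 0.4]
grip_width: 0.0872
grasp_force: 0.0
time_s: 1.77
tool_pos: [0.5743, -0.0904, 0.1541]
tool_rot: [-179.9, 0.5, 0.0]
force: [-1.5, 0.0, -1.2]
grip_width: 0.087
grasp_force: 0.0
shift [ 0.0052 -0.0019  0.0041] turn 0.03 rows 0.16484377923854582 F [-1.5  0.  -1.2]
```

```bash
python3 steer.py '0.005 -0.002 0.004 0 0.087; 0.005 -0.002 0.004 0 0.087; 0.005 -0.002 0.004 0 0.087'
python3 -c "
from h import *
r=shot('wrist','w1'); to(.5795,-.0885,.045,0)
P=[(.5795,-.0885,.068),(.654,-.0595,.085)]
uv=proj(r,P); print(uv)
b=r['color'].copy(); [cv2.drawMarker(b,tuple(int(v) for v in p),(0,0,255),0,15) for p in uv]; cv2.imwrite('pics/w1m.png',b)"
```

```text
time_s: 2.02
tool_pos: [0.5841, -0.0888, 0.1571]
tool_rot: [180.0, -0.1, 0.2]
force: [0.4, 0.2, 0.3]
grip_width: 0.0871
grasp_force: 0.0
shift [-0.0048 -0.0005  0.1122] turn 0.15 rows 2.693598993341151 F [ 0.8 -0.1 -0.3]
[[257.72415704 206.34100395]
 [221.0126757  123.2376417 ]]
```

View pics/w1m.png

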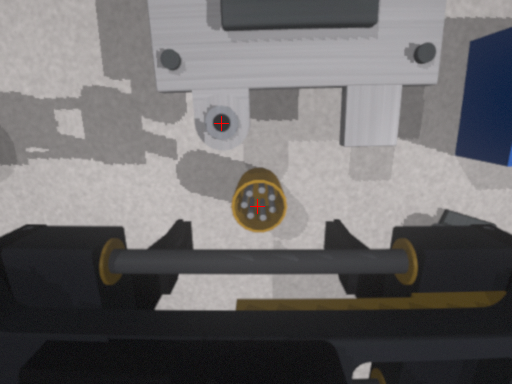

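The wrist view confirms the ring at (222,123) and the cup rim centred at (259,205), both on my predictions. I'll descend and grip.

```bash
python3 steer.py '-0.003 0 0.03 0 0.087; -0.005 0 0.06 0 0.087; -0.005 0 0.09 0 0.087; -0.005 0 0.112 0 0.087; -0.005 0 0.112 0 0.087; -0.005 0 0.112 0 0.087'
python3 steer.py '0 0 0 0 0.045; 0 0 0 0 0.045; 0 0 0 0 0.045; 0 0 0 0 0.045; 0 0 0 0 0.045; 0 0 0 0 0.045; 0 0 0 0 0.045; 0 0 0 0 0.045' 15
python3 -c "
from h import *
to(.4685,.3235,.14,0)"
```

```text
time_s: 2.57
tool_pos: [0.5778, -0.089, 0.0438]
tool_rot: [-180.0, 0.0, 0.1]
force: [-0.3, 0.4, 0.1]
grip_width: 0.0868
grasp_force: 0.0
time_s: 3.23
tool_pos: [0.578, -0.0892, 0.0439]
tool_rot: [180.0, -0.0, 0.1]
force: [-0.9, -0.6, 2.2]
grip_width: 0.0513
grasp_force: 15.0
shift [-0.1089 -0.4128 -0.0964] turn 0.08 rows 10.496531191157636 F [-0.9 -0.6  2.2]
```

```bash
python3 steer.py '0 0 -0.015 0 0.045; 0 0 -0.035 0 0.045; 0 0 -0.055 0 0.045; -0.008 -0.03 -0.06 0 0.045; -0.017 -0.065 -0.06 0 0.045; -0.027 -0.1 -0.06 0 0.045; -0.036 -0.135 -0.06 0 0.045; -0.045 -0.17 -0.06 0 0.045'
python3 steer.py '-0.009 -0.035 0 0 0.045; -0.018 -0.07 0 0 0.045; -0.028 -0.105 0 0 0.045; -0.037 -0.14 0 0 0.045; -0.046 -0.175 0 0 0.045; -0.055 -0.21 0 0 0.045; -0.062 -0.235 0 0 0.045; -0.064 -0.243 0 0 0.045'
python3 steer.py '0 0 0 0 0.045; 0 0 0 0 0.045'
python3 -c "
from h import *
to(.4685,.3235,.048,0)"
```

```text
time_s: 3.9
tool_pos: [0.5311, 0.0824, 0.1029]
tool_rot: [180.0, 0.1, 0.1]
force: [0.5, 0.0, -2.4]
grip_width: 0.0513
grasp_force: 15.0
time_s: 4.57
tool_pos: [0.4645, 0.3297, 0.1032]
tool_rot: [-179.8, 0.1, 0.5]
force: [0.0, -0.0, -1.9]
grip_width: 0.0514
grasp_force: 15.0
time_s: 4.73
tool_pos: [0.4679, 0.3231, 0.1027]
tool_rot: [179.9, 0.1, 0.1]
force: [-0.2, -1.2, -3.8]
grip_width: 0.0509
grasp_force: 15.0
shift [ 0.0007 -0.0005  0.0547] turn 0.13 rows 1.311380411231406 F [-0.2 -1.2 -3.8]
```

```bash
python3 steer.py '0 0 0.02 0 0.045; 0 0 0.038 0 0.045; 0 0 0.048 0 0.045; 0 0 0.052 0 0.045; 0 0 0.0545 0 0.045; 0 0 0.0555 0 0.045; 0 0 0.0555 0 0.045; 0 0 0.0555 0 0.045'
python3 steer.py '0 0 0 0 0.06; 0 0 0 0 0.087; 0 0 0 0 0.087; 0 0 0 0 0.087; 0 0 0 0 0.087; 0 0 0 0 0.087'
python3 steer.py '0 0 -0.01 0 0.087; 0 0 -0.03 0 0.087; 0 0 -0.06 0 0.087; 0 0 -0.1 0 0.087; 0 0 -0.14 0 0.087; 0 0 -0.16 0 0.087; 0 0 -0.16 0 0.087'
python3 -c "
from h import *
r=shot('wrist','w2'); shot('scene','s2'); print(proj(r,[(.4685,.3235,.003),(.4685,.3235,.071)]))
a=cv2.imread('pics/s2.png')[130:230,270:380]
cv2.imwrite('pics/m2.png',np.hstack([cv2.resize(r['color'],(400,300)),cv2.resize(a,(330,300))]))
to(.4501,-.319,.16,-15.8)"
```

```text
time_s: 5.4
tool_pos: [0.4688, 0.3242, 0.0488]
tool_rot: [-180.0, -0.1, 0.1]
force: [-0.1, -0.3, -2.5]
grip_width: 0.0512
grasp_force: 15.0
time_s: 5.9
tool_pos: [0.4683, 0.324, 0.0482]
tool_rot: [-180.0, -0.0, 0.1]
force: [-0.2, -1.1, 0.2]
grip_width: 0.0824
grasp_force: 0.0
time_s: 6.48
tool_pos: [0.4705, 0.3264, 0.2147]
tool_rot: [-179.7, -0.5, 0.1]
force: [0.1, -0.0, 0.1]
grip_width: 0.0866
grasp_force: 0.0
[[260.92583662 176.53384945]
 [261.25807461 189.21196301]]
shift [-0.0196  0.6432  0.0489] turn 15.89 rows 15.4769590878209 F [-0.4 -0.3  0.1]
```

View pics/m2.png

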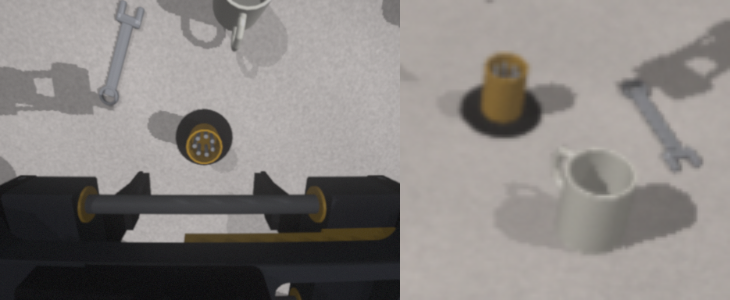

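The cup stands upright on the mat (rim at (205,146) in the left half). Now over to the jack.

```bash
python3 steer.py '-0.001 0.04 0 0 0.087; -0.002 0.08 0 0 0.087; -0.003 0.12 0 0 0.087; -0.004 0.16 0 0 0.087; -0.006 0.2 0 0 0.087; -0.007 0.24 0 0 0.087; -0.008 0.28 0 0 0.087; -0.01 0.32 0 0 0.087'
python3 steer.py '-0.001 0.04 0 0 0.087; -0.002 0.08 0 0 0.087; -0.003 0.12 0 0 0.087; -0.004 0.16 0 0 0.087; -0.006 0.2 0 0 0.087; -0.007 0.24 0 0 0.087; -0.008 0.28 0 0 0.087; -0.009 0.32 0 0 0.087'
python3 steer.py '0 0.003 0.015 6 0.087; 0 0.003 0.03 12 0.087; 0 0.003 0.04 16 0.087; 0 0.003 0.04 16 0.087; 0 0.003 0.04 16 0.087; 0 0.003 0.04 16 0.087'
python3 -c "
from h import *
r=shot('wrist','w3'); to(.4501,-.319,.16,-15.8)
P=[(.5175,-.338,.056),(.4501,-.319,.058),(.337,-.287,.134)]
c,s=np.cos(np.radians(-15.8)),np.sin(np.radians(-15.8))
P+=[(.4501+c*x-s*y,-.319+s*x+c*y,.008) for x,y in((100,35),(100,-35),(-90,-35),(-90,35)) for x,y in [(x/1e3,y/1e3)]]
uv=proj(r,P); print(uv.round(1).tolist())
b=r['color'].copy(); [cv2.drawMarker(b,tuple(int(v) for v in p),(0,0,255),0,15) for p in uv]; cv2.imwrite('pics/w3m.png',b)"
```

```text
time_s: 7.25
tool_pos: [0.4572, 0.0018, 0.2066]
tool_rot: [-180.0, 0.1, 0.1]
force: [1.2, 0.1, -0.1]
grip_width: 0.0867
grasp_force: 0.0
time_s: 7.92
tool_pos: [0.4487, -0.3174, 0.2061]
tool_rot: [-179.9, 0.2, 0.1]
force: [0.7, -0.1, -0.2]
grip_width: 0.087
grasp_force: 0.0
time_s: 8.42
tool_pos: [0.4502, -0.3188, 0.1678]
tool_rot: [-180.0, 0.0, -15.8]
force: [0.2, -0.8, 0.1]
grip_width: 0.087
grasp_force: 0.0
shift [-0.0003  0.0002  0.0084] turn 0.0 rows 0.20205084128811476 F [ 0.6 -0.3 -0. ]
[[258.3, 121.7], [258.3, 194.8], [258.4, 353.0], [225.7, 92.1], [291.0, 92.1], [286.0, 252.0], [230.6, 252.0]]
```

View pics/w3m.png

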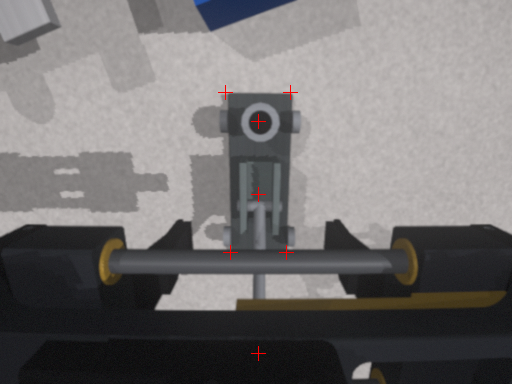

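The saddle's at (260,122) and the base edges match the prediction to about 1 mm. I'll descend and grip, and check the wrist camera's offset for clearance.

```bash
python3 -c "
from h import *
r=load('w3'); print((r['world_from_camera'][:3,3]-np.array(env.get_obs()['tool_pos'])).round(3))"
python3 steer.py '0 0 0.03 0 0.087; 0 0 0.06 0 0.087; 0 0 0.09 0 0.087; 0 0 0.115 0 0.087; 0 0 0.127 0 0.087; 0 0 0.127 0 0.087; 0 0 0.127 0 0.087'
python3 steer.py '0 0 0 0 0.03; 0 0 0 0 0.03; 0 0 0 0 0.03; 0 0 0 0 0.03; 0 0 0 0 0.03; 0 0 0 0 0.03; 0 0 0 0 0.03; 0 0 0 0 0.03' 45
python3 -c "
from h import *
to(.584,-.0617,.11,1.8)"
```

```text
[ 0.072 -0.02   0.145]
time_s: 9.05
tool_pos: [0.4507, -0.3193, 0.0418]
tool_rot: [180.0, -0.0, -15.9]
force: [-0.8, 0.1, 0.2]
grip_width: 0.0871
grasp_force: 0.0
time_s: 9.72
tool_pos: [0.4502, -0.3191, 0.0411]
tool_rot: [180.0, 0.0, -15.9]
force: [-0.8, -1.3, 0.8]
grip_width: 0.0413
grasp_force: 3.2
shift [ 0.0581 -0.2842 -0.069 ] turn -17.71 rows 7.150995423878879 F [-0.8 -1.3  0.8]
```

```bash
python3 steer.py '0 0 0 0 0.03; 0 0 0 0 0.03; 0 0 0 0 0.03; 0 0 0 0 0.03; 0 0 -0.005 0 0.03; 0 0 -0.015 0 0.03; 0 0 -0.025 0 0.03; 0 0 -0.03 0 0.03'
python3 -c "
from h import *
to(.494,-.0645,.07,1.8)"
```

```text
time_s: 10.38
tool_pos: [0.4505, -0.3188, 0.0721]
tool_rot: [-180.0, -0.0, -15.9]
force: [0.8, -0.5, -8.2]
grip_width: 0.0396
grasp_force: 45.0
shift [-0.0278 -0.2565  0.0021] turn -17.68 rows 6.187488658339453 F [ 0.8 -0.5 -8.2]
```

```bash
python3 steer.py '-0.003 -0.03 0 0 0.03; -0.007 -0.065 0 0 0.03; -0.011 -0.1 0 0 0.03; -0.015 -0.135 0 0 0.03; -0.019 -0.17 0 0 0.03; -0.023 -0.205 0 0 0.03; -0.026 -0.24 0 0 0.03; -0.028 -0.2565 0 0 0.03'
python3 steer.py '0 0 0 -5 0.03; 0 0 0 -10 0.03; 0 0 0 -15 0.03; 0 0 0 -17.7 0.03; 0 0 0 -17.7 0.03; 0 0 0 -17.7 0.03'
python3 -c "
from h import *
r=shot('wrist','w4'); to(.494,-.0645,.045,1.8)
o=env.get_obs(); x,y,z=o['tool_pos']; a=np.radians(o['tool_rot'][2]); c,s=np.cos(a),np.sin(a)
uv=proj(r,[(x+.07*c,y+.07*s,z-.0411+.056),(.654,-.0595,.085)]); print(uv.round(1).tolist())
b=r['color'].copy(); [cv2.drawMarker(b,tuple(int(v) for v in p),(0,0,255),0,15) for p in uv]; cv2.imwrite('pics/w4m.png',b)"
```

```text
time_s: 11.05
tool_pos: [0.4945, -0.0584, 0.0719]
tool_rot: [-179.8, -0.1, -15.6]
force: [0.2, 1.0, -8.7]
grip_width: 0.0396
grasp_force: 45.0
time_s: 11.55
tool_pos: [0.4936, -0.0647, 0.0714]
tool_rot: [180.0, -0.0, 1.7]
force: [0.0, -0.5, -9.0]
grip_width: 0.0396
grasp_force: 45.0
shift [ 0.0004 -0.0002  0.0263] turn -0.1 rows 0.6307714422472008 F [ 0.  -0.1 -9.8]
[[258.1, 127.3], [256.8, -100.4]]
```

View pics/w4m.png

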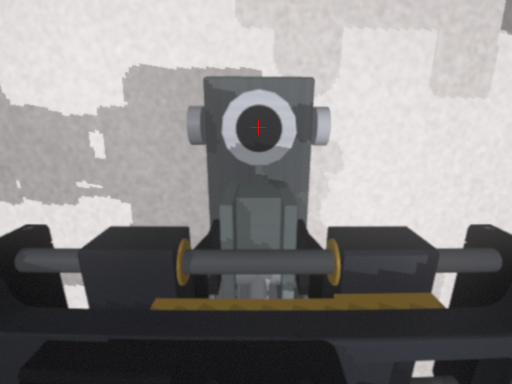

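The saddle is centred on the predicted mark (258,127). Lowering to 4 mm above the bench, then inserting.

```bash
python3 steer.py '0 0 0.012 0 0.03; 0 0 0.022 0 0.03; 0 0 0.0265 0 0.03; 0 0 0.0265 0 0.03; 0 0 0.0265 0 0.03'
python3 -c "
from h import *
to(.584,-.0617,.045,1.8)"
python3 steer.py '0.015 0 0 0 0.03; 0.03 0 0 0 0.03; 0.045 0 0 0 0.03; 0.06 0 0 0 0.03; 0.072 0 0 0 0.03; 0.082 0 0 0 0.03; 0.088 0 0 0 0.03; 0.09 0 0 0 0.03'
python3 steer.py '0 0 0 0 0.03; 0 0 0 0 0.03; 0 0 0 0 0.03'
python3 -c "
from h import *
to(.584,-.0617,.041,1.8)"
```

```text
time_s: 12.02
tool_pos: [0.4928, -0.0646, 0.0436]
tool_rot: [-180.0, 0.1, 1.8]
force: [-0.1, 0.1, -8.7]
grip_width: 0.0392
grasp_force: 45.0
shift [ 0.0912 -0.0001 -0.0016] turn -0.02 rows 2.1876316312300172 F [-0.1  0.1 -8.7]
time_s: 12.68
tool_pos: [0.5846, -0.0618, 0.0446]
tool_rot: [-180.0, -0.0, 1.8]
force: [0.4, 0.2, -9.4]
grip_width: 0.0392
grasp_force: 45.0
time_s: 12.93
tool_pos: [0.5826, -0.0621, 0.0443]
tool_rot: [180.0, 0.1, 1.8]
force: [0.3, -0.1, -8.5]
grip_width: 0.0398
grasp_force: 45.0
shift [ 0.0014 -0.0003  0.0033] turn -0.02 rows 0.08634182412351163 F [ 0.3 -0.1 -8.5]
```

```bash
python3 steer.py '0.001 0 0.0015 0 0.03; 0.001 0 0.003 0 0.03; 0.001 0 0.0038 0 0.03; 0.001 0 0.0038 0 0.03; 0.001 0 0.0038 0 0.03'
python3 -c "
from h import *
to(.584,-.0617,.041,1.8)"
python3 steer.py '0 0 0 0 0.05; 0 0 0 0 0.087; 0 0 0 0 0.087; 0 0 0 0 0.087; 0 0 0 0 0.087; 0 0 0 0 0.087; 0 0 0 0 0.087'
python3 steer.py '0 0 -0.01 0 0.087; 0 0 -0.03 0 0.087; 0 0 -0.06 0 0.087; 0 0 -0.1 0 0.087; 0 0 -0.14 0 0.087; 0 0 -0.16 0 0.087; 0 0 -0.16 0 0.087; 0 0 -0.16 0 0.087'
python3 - <<'E'
from h import *
r=shot('wrist','w5'); t=shot('top','t5')
c,s=np.cos(np.radians(1.8)),np.sin(np.radians(1.8)); X,Y=.584,-.0617
P=[(X+c*x/1e3-s*y/1e3,Y+s*x/1e3+c*y/1e3,z/1e3) for x,y,z in ((70,20,8),(-90,35,8),(-90,-35,8),(-117,0,134),(70,0,85))]
ims=[]
for q in (r,t):
    b=q['color'].copy(); uv=proj(q,P); print(uv.round(1).tolist())
    for i,p in enumerate(uv): cv2.drawMarker(b,tuple(int(round(v)) for v in p),(0,0,255),0,9 if q is r else 3)
    ims.append(b)
cv2.imwrite('pics/m5.png',np.hstack([cv2.resize(ims[0],(480,360)),cv2.resize(ims[1][130:250,250:340],(270,360),interpolation=2)]))
E
```

```text
time_s: 13.35
tool_pos: [0.5844, -0.062, 0.0411]
tool_rot: [180.0, 0.0, 1.8]
force: [-2.9, -0.5, -4.7]
grip_width: 0.0398
grasp_force: 45.0
shift [-0.0004 -0.0003  0.0001] turn -0.02 rows 0.012881733312853614 F [-2.9 -0.5 -4.7]
time_s: 13.93
tool_pos: [0.5848, -0.0619, 0.0409]
tool_rot: [180.0, -0.0, 1.8]
force: [0.2, -0.1, -0.2]
grip_width: 0.0785
grasp_force: 0.0
time_s: 14.6
tool_pos: [0.5856, -0.0619, 0.2031]
tool_rot: [179.9, -0.2, 1.8]
force: [-0.2, 0.5, -0.1]
grip_width: 0.087
grasp_force: 0.0
[[241.4, 122.4], [232.6, 241.4], [283.0, 241.4], [257.8, 324.2], [257.6, 123.9]]
[[277.1, 162.6], [274.0, 211.0], [295.3, 210.5], [289.0, 218.1], [285.4, 158.3]]
```

View pics/m5.png

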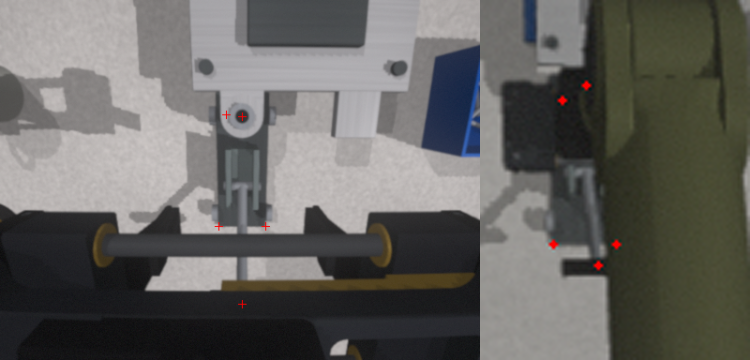

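The ringed lug (242,116) sits straight over the jack's axis, and the jack stands free. Next I close the fingers and go above the crossbar.

```bash
python3 steer.py '-0.03 0 0 0 0.03; -0.06 0 0 0 0; -0.09 0 0 0 0; -0.1185 0 0 0 0; -0.1185 0 0 0 0; -0.1185 0 0 0 0; -0.1185 0 0 0 0; -0.1185 0 0 0 0' 20
python3 steer.py '0 0 0 0 0; 0 0 0 0 0; 0 0 0 0 0'
python3 -c "
from h import *
to(.467,-.0654,.156,1.8)"
```

```text
time_s: 15.37
tool_pos: [0.4668, -0.0654, 0.2003]
tool_rot: [-180.0, 0.0, 1.8]
force: [-0.9, 0.0, -0.3]
grip_width: 0.0414
grasp_force: 0.0
time_s: 15.62
tool_pos: [0.4665, -0.0654, 0.2005]
tool_rot: [-180.0, 0.0, 1.8]
force: [-0.4, 0.2, -0.4]
grip_width: 0.0218
grasp_force: 0.0
shift [0.0005 0.     0.0445] turn 0.01 rows 1.0663191900961575 F [-0.4  0.2 -0.4]
```

```bash
python3 steer.py '0 0 0.015 0 0; 0 0 0.03 0 0; 0 0 0.04 0 0; 0 0 0.0445 0 0; 0 0 0.0445 0 0; 0 0 0.0445 0 0'
python3 steer.py '-0.001 0 0.005 0 0; -0.003 0 0.009 0 0; -0.006 0 0.014 0 0; -0.008 0 0.017 0 0; -0.01 0 0.02 0 0; -0.01 0 0.02 0 0'
python3 -c "
from h import *
to(.457,-.0657,.136,1.8)"
```

```text
time_s: 16.12
tool_pos: [0.4663, -0.0656, 0.1564]
tool_rot: [-180.0, -0.0, 1.8]
force: [-0.3, -0.0, -0.1]
grip_width: 0.0007
grasp_force: 0.0
time_s: 16.62
tool_pos: [0.4553, -0.066, 0.1355]
tool_rot: [180.0, 0.1, 1.8]
force: [-1.5, 0.1, 1.7]
grip_width: 0.0005
grasp_force: 1.0
shift [ 0.0017 -0.0003 -0.0005] turn -0.02 rows 0.04383266819898783 F [-1.5  0.1  1.7]
```

```bash
python3 steer.py '-0.001 0 0.005 0 0; -0.003 0 0.01 0 0; -0.006 0 0.016 0 0; -0.008 0 0.022 0 0; -0.01 0 0.028 0 0; -0.012 0 0.034 0 0; -0.012 0 0.034 0 0; -0.012 0 0.034 0 0'
python3 steer.py '-0.001 0 0.006 0 0; -0.002 0 0.012 0 0; -0.003 0 0.018 0 0; -0.0035 0 0.024 0 0; -0.0035 0 0.029 0 0; -0.0035 0 0.032 0 0; -0.0035 0 0.034 0 0; -0.0035 0 0.034 0 0'
python3 steer.py '0 0 0.001 0 0; 0 0 0.002 0 0; 0 0 0.002 0 0; 0 0 0.002 0 0'
python3 -c "
from h import *
to(.439,-.0663,.069,1.8)"
```

```text
time_s: 17.28
tool_pos: [0.4433, -0.0664, 0.1019]
tool_rot: [-180.0, 0.1, 1.8]
force: [-4.6, -0.5, 5.8]
grip_width: 0.0007
grasp_force: 2.9
time_s: 17.95
tool_pos: [0.4398, -0.0665, 0.0678]
tool_rot: [-180.0, 0.1, 1.8]
force: [-4.9, 0.2, 5.5]
grip_width: 0.0003
grasp_force: 2.5
time_s: 18.28
tool_pos: [0.4404, -0.0664, 0.0664]
tool_rot: [180.0, 0.0, 1.8]
force: [-5.1, -0.2, 5.6]
grip_width: 0.0003
grasp_force: 2.6
shift [-0.0014 -0.0002 -0.0026] turn -0.01 rows 0.07047955506794071 F [-5.1 -0.2  5.6]
```

```bash
cat >> h.py <<'E'
def lift(f):
    r=shot('scene',f); a=load('scene0')['color']; uv=proj(r,[(.654,-.0595,.085)])[0].round().astype(int)
    t=a[uv[1]-7:uv[1]+8,uv[0]-8:uv[0]+9]; w=r['color'][uv[1]-27:uv[1]+28,uv[0]-28:uv[0]+29]
    m=cv2.matchTemplate(w,t,cv2.TM_CCOEFF_NORMED); _,v,_,l=cv2.minMaxLoc(m)
    e=proj(r,[(.654,-.0595,.085),(.656,-.0595,.107)]); print('ring shift px',l[0]-20,l[1]-20,'score',round(v,2),'expected at full lift',(e[1]-e[0]).round(1))
E
python3 -c "
from h import *
lift('s6')"
python3 steer.py '-0.0015 0 0.001 0 0; -0.0015 0 0.002 0 0; -0.0015 0 0.002 0 0; -0.0015 0 0.002 0 0'
python3 steer.py '0 0 0.001 0 0; 0 0 0.002 0 0; 0 0 0.002 0 0; 0 0 0.002 0 0'
python3 -c "
from h import *
lift('s7')"
```

```text
ring shift px 1 -4 score 0.84 expected at full lift [ 0.3 -4.4]
time_s: 18.67
tool_pos: [0.4404, -0.0665, 0.0656]
tool_rot: [180.0, -0.1, 1.8]
force: [-4.5, 1.1, 10.7]
grip_width: 0.0007
grasp_force: 5.4
time_s: 19.0
tool_pos: [0.4404, -0.0665, 0.0645]
tool_rot: [180.0, -0.1, 1.8]
force: [-7.6, 1.8, 19.1]
grip_width: 0.0001
grasp_force: 9.4
ring shift px 1 -5 score 0.86 expected at full lift [ 0.3 -4.4]
```

Full lift is confirmed and the stop reached at TCP z≈0.066. Now let the handle up along its arc and clear of it.

```bash
python3 steer.py '0 0 -0.004 0 0; 0 0 -0.01 0 0; 0 0 -0.016 0 0; 0.001 0 -0.022 0 0; 0.002 0 -0.028 0 0; 0.003 0 -0.034 0 0; 0.005 0 -0.04 0 0; 0.006 0 -0.044 0 0'
python3 steer.py '0.002 0 -0.006 0 0; 0.004 0 -0.012 0 0; 0.007 0 -0.018 0 0; 0.01 0 -0.024 0 0; 0.014 0 -0.031 0 0; 0.018 0 -0.038 0 0; 0.02 0 -0.046 0 0; 0.021 0 -0.052 0 0'
python3 steer.py '0 0 -0.008 0 0; 0 0 -0.008 0 0; 0 0 -0.008 0 0; 0 0 -0.008 0 0; 0 0 -0.008 0 0; 0 0 -0.008 0 0'
python3 - <<'E'
from h import *
lift('s8'); r=load('s8')
c,s=np.cos(np.radians(1.8)),np.sin(np.radians(1.8)); X,Y=.584,-.0617
P=[(X+c*x/1e3-s*y/1e3,Y+s*x/1e3+c*y/1e3,z/1e3) for x,y,z in ((100,35,8),(-90,35,8),(-90,-35,8),(-117,35,125),(-117,-35,125),(0,0,58))]
b=r['color'].copy(); uv=proj(r,P); print(uv.round(1).tolist())
x0,y0=110,120
b=cv2.resize(b[y0:y0+180,x0:x0+240],(800,600),interpolation=2)
for p in uv: cv2.drawMarker(b,(int((p[0]-x0)*3.333),int((p[1]-y0)*3.333)),(0,0,255),0,12)
cv2.imwrite('pics/m8.png',b); to(.467,-.0654,.16,1.8)
E
```

```text
time_s: 19.72
tool_pos: [0.4461, -0.0662, 0.1073]
tool_rot: [180.0, -0.1, 1.8]
force: [2.9, 0.2, 4.8]
grip_width: 0.0007
grasp_force: 1.6
time_s: 20.38
tool_pos: [0.4661, -0.0655, 0.1587]
tool_rot: [-180.0, 0.1, 1.8]
force: [-0.0, -0.1, 0.1]
grip_width: 0.0004
grasp_force: 0.0
time_s: 20.88
tool_pos: [0.4657, -0.0656, 0.1658]
tool_rot: [-180.0, 0.1, 1.8]
force: [0.8, -0.5, 0.4]
grip_width: 0.0008
grasp_force: 0.0
ring shift px 20 4 score 0.76 expected at full lift [ 0.3 -4.4]
[[262.5, 249.2], [226.1, 211.5], [208.1, 221.5], [219.3, 181.1], [200.0, 191.0], [232.9, 223.6]]
shift [ 0.0012 -0.0002  0.0059] turn -0.01 rows 0.14393464806753584 F [-0.3 -0.6 -0.1]
```

View pics/m8.png

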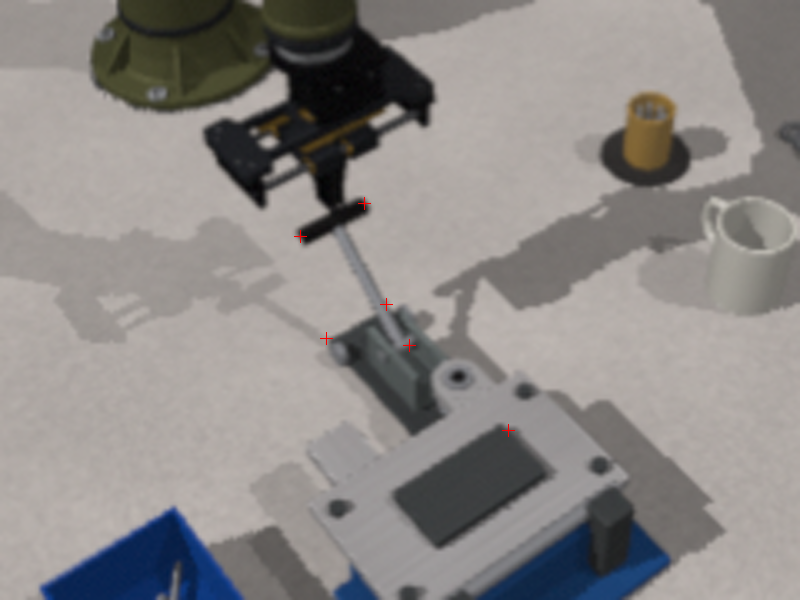

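The plate is shut: ring at crop (458,377), its original pixel. The handle is fully up, with the crossbar near its marks. The crossbar looks about 1 px off, so I'll compare the jack with the pre-stroke wrist picture for slip.

```bash
python3 steer.py '0 0 -0.037 0 0; 0.03 0 -0.037 0 0; 0.06 0 -0.037 0 0; 0.09 0 -0.037 0 0; 0.12 0 -0.037 0 0; 0.12 0 -0.037 0 0; 0.12 0 -0.037 0 0; 0.12 0 -0.037 0 0'
python3 - <<'E'
from h import *
a=load('w5'); b=shot('wrist','w9')
def tr(P,hw,name):
    ua,ub=proj(a,[P])[0],proj(b,[P])[0]; i=ua.round().astype(int)
    t=a['color'][i[1]-hw[1]:i[1]+hw[1]+1,i[0]-hw[0]:i[0]+hw[0]+1]; m=12
    w=b['color'][i[1]-hw[1]-m:i[1]+hw[1]+m+1,i[0]-hw[0]-m:i[0]+hw[0]+m+1]
    f=4; R=cv2.matchTemplate(cv2.resize(w,None,fx=f,fy=f,interpolation=2),cv2.resize(t,None,fx=f,fy=f,interpolation=2),cv2.TM_CCOEFF_NORMED)
    _,v,_,l=cv2.minMaxLoc(R); d=np.array(l)/f-m
    print(name,'found',d,'if unmoved',(ub-ua).round(2),'score',round(v,3),'px per 10mm x',(proj(a,[np.array(P)+[.01,0,0]])[0]-ua).round(1))
tr((.654,-.0595,.085),(14,14),'ring')
tr((.584,-.0617,.058),(30,22),'frame')
tr((.50,-.0645,.02),(34,12),'rear base')
print(env.get_obs()['tool_pos'])
E
```

```text
time_s: 21.6
tool_pos: [0.5852, -0.0618, 0.2025]
tool_rot: [-180.0, 0.1, 1.8]
force: [-0.2, -1.3, -0.7]
grip_width: 0.0007
grasp_force: 0.0
ring found [ 0.25 -1.5 ] if unmoved [ 0.3  -1.07] score 0.998 px per 10mm x [  0.3 -10.9]
frame found [ 0.25 -1.  ] if unmoved [ 0.28 -0.88] score 0.994 px per 10mm x [ 0.3 -8.7]
rear base found [12. 12.] if unmoved [ 0.26 -0.92] score 0.104 px per 10mm x [ 0.2 -6.9]
[ 0.58505199 -0.06194453  0.2029638 ]
```

The jack hasn't moved (under 0.5 mm relative to the ring). Now the final press.

```bash
python3 steer.py '-0.03 0 0 0 0; -0.06 0 0 0 0; -0.09 0 0 0 0; -0.1185 0 0 0 0; -0.1185 0 0.02 0 0; -0.1185 0 0.04 0 0; -0.1185 0 0.047 0 0; -0.1185 0 0.047 0 0'
python3 steer.py '-0.001 0 0.005 0 0; -0.003 0 0.009 0 0; -0.006 0 0.014 0 0; -0.008 0 0.017 0 0; -0.01 0 0.02 0 0; -0.01 0 0.02 0 0'
python3 steer.py '-0.002 0 0.005 0 0; -0.004 0 0.01 0 0; -0.007 0 0.016 0 0; -0.009 0 0.022 0 0; -0.011 0 0.028 0 0; -0.013 0 0.034 0 0; -0.013 0 0.034 0 0; -0.013 0 0.034 0 0'
python3 steer.py '-0.001 0 0.006 0 0; -0.002 0 0.012 0 0; -0.003 0 0.018 0 0; -0.0035 0 0.024 0 0; -0.0035 0 0.029 0 0; -0.0035 0 0.032 0 0; -0.0035 0 0.034 0 0; -0.0035 0 0.034 0 0'
python3 steer.py '0 0 0.001 0 0; 0 0 0.002 0 0; 0 0 0.002 0 0; 0 0 0.002 0 0'
```

```text
time_s: 22.32
tool_pos: [0.4655, -0.0656, 0.1549]
tool_rot: [-180.0, 0.2, 1.8]
force: [-0.7, -0.3, 0.8]
grip_width: 0.0003
grasp_force: 0.0
time_s: 22.82
tool_pos: [0.4571, -0.066, 0.1357]
tool_rot: [180.0, 0.0, 1.8]
force: [-2.1, -0.1, 3.5]
grip_width: 0.0008
grasp_force: 1.2
time_s: 23.48
tool_pos: [0.4437, -0.0664, 0.1019]
tool_rot: [-180.0, 0.1, 1.8]
force: [-4.7, 0.7, 5.4]
grip_width: 0.0006
grasp_force: 3.0
time_s: 24.15
tool_pos: [0.4403, -0.0665, 0.0677]
tool_rot: [-180.0, 0.1, 1.8]
force: [-4.8, -0.5, 4.5]
grip_width: 0.0005
grasp_force: 2.5
time_s: 24.48
tool_pos: [0.4409, -0.0664, 0.0664]
tool_rot: [180.0, 0.0, 1.8]
force: [-4.4, 0.3, 5.5]
grip_width: 0.0004
grasp_force: 2.7
```

```bash
python3 steer.py '0 0 0.001 0 0; 0 0 0.002 0 0; 0 0 0.003 0 0; 0 0 0.003 0 0; 0 0 0.003 0 0; 0 0 0.003 0 0; 0 0 0.003 0 0; 0 0 0.003 0 0'
python3 -c "
from h import *
lift('s10')"
python3 steer.py '0 0 0 0 0; 0 0 0 0 0; 0 0 0 0 0; 0 0 0 0 0; 0 0 0 0 0; 0 0 0 0 0; 0 0 0 0 0; 0 0 0 0 0'
```

```text
time_s: 25.15
tool_pos: [0.441, -0.0665, 0.0648]
tool_rot: [180.0, 0.1, 1.8]
force: [-8.0, 1.0, 16.6]
grip_width: 0.0004
grasp_force: 8.5
ring shift px 1 -5 score 0.86 expected at full lift [ 0.3 -4.4]
time_s: 25.87
tool_pos: [0.441, -0.0665, 0.0648]
tool_rot: [180.0, 0.1, 1.8]
force: [-8.6, 0.4, 17.1]
grip_width: 0.0005
grasp_force: 8.5
```

The handle is held firmly on its stop (17 N, steady), and the plate is fully lifted. Handing in.

```bash
python3 -c "
from cell import env
print(env.sign_off())"
```

```text
the job is handed in; nothing more can be done
None
```

I handed the job in at about 26 s: the cup stands upright on the mat, the jack is centred under the ringed lug, the trial stroke was done and the plate shut again, and the handle is now held fully down at a steady 17 N with the plate raised.

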